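Book in a delivery of water samples

TASK

Put away the sample delivery lying on the bench: stand every square bottle in the narrow bay of the grey tray with its blue cap up, turning over those that arrived upside down on their caps. Lay every syringe that holds a sample (green plunger pulled out) flat in the tray's wide bay without pushing its plunger in, and put every spent syringe (plunger fully home) into the yellow discard tub. Leave the wash bottle, the beaker and the glass bowl where they stand.

Things in the scene. Friction and masses are not known exactly. Their poses are not given: they have to be found in the camera images.
- bottle_1: Cream-white sample bottle, loose, may be absent: square body 56 x 56 x 78 mm, then a round blue cap 46 mm across, 22 mm high; 100 mm overall. Origin at mid-length (50 mm from either end); +z runs from base to cap, x and y square to the flat sides. Orange arrows on the +-y sides point to the cap. Seen from above: blue cap = right way up, bare square base = upside down. 0.12 to 0.24 kg.
- bottle_2: Cream-white sample bottle, loose, may be absent: square body 56 x 56 x 78 mm, then a round blue cap 46 mm across, 22 mm high; 100 mm overall. Origin at mid-length (50 mm from either end); +z runs from base to cap, x and y square to the flat sides. Orange arrows on the +-y sides point to the cap. Seen from above: blue cap = right way up, bare square base = upside down. 0.12 to 0.24 kg.
- bottle_3: Cream-white sample bottle, loose, may be absent: square body 56 x 56 x 78 mm, then a round blue cap 46 mm across, 22 mm high; 100 mm overall. Origin at mid-length (50 mm from either end); +z runs from base to cap, x and y square to the flat sides. Orange arrows on the +-y sides point to the cap. Seen from above: blue cap = right way up, bare square base = upside down. 0.12 to 0.24 kg.
- bottle_4: Cream-white sample bottle, loose, may be absent: square body 56 x 56 x 78 mm, then a round blue cap 46 mm across, 22 mm high; 100 mm overall. Origin at mid-length (50 mm from either end); +z runs from base to cap, x and y square to the flat sides. Orange arrows on the +-y sides point to the cap. Seen from above: blue cap = right way up, bare square base = upside down. 0.12 to 0.24 kg.
- syringe_1: Syringe, loose, may be absent: clear barrel 30 mm across, 110 mm long, flat 52 x 30 x 4 mm flange at its rear end (stops it rolling), red nozzle cap in front. Origin on the axis at mid-barrel, +x to the nozzle. From the origin it reaches 73 mm forward and 77 mm plus the plunger's travel rearward. Lying flat, its axis is 15 mm above the support. 0.05 to 0.1 kg.
- plunger_1 (a joint): Green plunger of syringe_1, sliding along the barrel: 0 = pushed fully home (thumb plate 18 mm behind the flange; spent), grows as it is pulled out, up to 0.075 m; a syringe holding a sample has it pulled out by 0.055 m or more. It is stiff: about 5 N moves it.
- syringe_2: Syringe, loose, may be absent: clear barrel 30 mm across, 110 mm long, flat 52 x 30 x 4 mm flange at its rear end (stops it rolling), red nozzle cap in front. Origin on the axis at mid-barrel, +x to the nozzle. From the origin it reaches 73 mm forward and 77 mm plus the plunger's travel rearward. Lying flat, its axis is 15 mm above the support. 0.05 to 0.1 kg.
- plunger_2 (a joint): Green plunger of syringe_2, sliding along the barrel: 0 = pushed fully home (thumb plate 18 mm behind the flange; spent), grows as it is pulled out, up to 0.075 m; a syringe holding a sample has it pulled out by 0.055 m or more. It is stiff: about 5 N moves it.
- syringe_3: Syringe, loose, may be absent: clear barrel 30 mm across, 110 mm long, flat 52 x 30 x 4 mm flange at its rear end (stops it rolling), red nozzle cap in front. Origin on the axis at mid-barrel, +x to the nozzle. From the origin it reaches 73 mm forward and 77 mm plus the plunger's travel rearward. Lying flat, its axis is 15 mm above the support. 0.05 to 0.1 kg.
- plunger_3 (a joint): Green plunger of syringe_3, sliding along the barrel: 0 = pushed fully home (thumb plate 18 mm behind the flange; spent), grows as it is pulled out, up to 0.075 m; a syringe holding a sample has it pulled out by 0.055 m or more. It is stiff: about 5 N moves it.
- syringe_4: Syringe, loose, may be absent: clear barrel 30 mm across, 110 mm long, flat 52 x 30 x 4 mm flange at its rear end (stops it rolling), red nozzle cap in front. Origin on the axis at mid-barrel, +x to the nozzle. From the origin it reaches 73 mm forward and 77 mm plus the plunger's travel rearward. Lying flat, its axis is 15 mm above the support. 0.05 to 0.1 kg.
- plunger_4 (a joint): Green plunger of syringe_4, sliding along the barrel: 0 = pushed fully home (thumb plate 18 mm behind the flange; spent), grows as it is pulled out, up to 0.075 m; a syringe holding a sample has it pulled out by 0.055 m or more. It is stiff: about 5 N moves it.
- tray: Grey sample tray, fixed, 290 mm (x) by 250 mm (y), floor 4 mm thick, rim and dividing wall 5 mm thick, tops 20 mm above the bench. Origin under its centre. The wall runs along x, centred at y = -26 mm: narrow bay (280 x 91 mm inside) on the -y side for bottles, wide bay (280 x 143 mm inside) on the +y side for syringes.
- bottle_bay (a point): Centre of the floor of the tray's narrow bay (for bottles); its axes are the tray's.
- syringe_bay (a point): Centre of the floor of the tray's wide bay (for syringes); its axes are the tray's.
- tub: Yellow open discard tub, fixed, 200 mm (its x) by 160 mm (its y), 70 mm high, walls and floor 4 mm thick. Origin under its centre.
- wash_bottle: Wash bottle with a red spout, 64 mm across, 180 mm high, loose; origin at the centre of its underside. Bystander.
- beaker: Glass beaker, 70 mm across, 90 mm high, loose; origin at the centre of its underside. Bystander.
- dish: Glass bowl, 90 mm across, 35 mm high, loose; origin at the centre of its underside. Bystander.
There are look-alikes about, which are no part of the job. What is shaped like the syringe_2 but purple is not meant.

How it is judged (in metres and radians):
At the end, for the whole second after the job is handed in: Bottles stand cap up (within 0.12 rad) on the floor of the narrow bay; syringes that came pulled out lie flat (within 0.1 rad) on the floor of the wide bay, plungers still out by over 42 mm; spent syringes lie in the tub, barrel middles below its rim; all at rest (angle between each of bottle_1, bottle_2, bottle_3, bottle_4's own z axis and vertical below 0.12 rad and x of bottle_1 in the frame of tray between -0.12 and 0.12 m and y of bottle_1 in the frame of tray between -0.1 and -0.05 m and z of bottle_1 in the frame of tray between 0.046 and 0.062 m and linear speed of each of bottle_1, bottle_2, bottle_3, bottle_4, syringe_1, syringe_2, syringe_3, syringe_4 below 0.02 m/s and x of bottle_2 in the frame of tray between -0.12 and 0.12 m and y of bottle_2 in the frame of tray between -0.1 and -0.05 m and z of bottle_2 in the frame of tray between 0.046 and 0.062 m and x of bottle_3 in the frame of tray between -0.12 and 0.12 m and y of bottle_3 in the frame of tray between -0.1 and -0.05 m and z of bottle_3 in the frame of tray between 0.046 and 0.062 m and x of bottle_4 in the frame of tray between -0.12 and 0.12 m and y of bottle_4 in the frame of tray between -0.1 and -0.05 m and z of bottle_4 in the frame of tray between 0.046 and 0.062 m and x of syringe_1 in the frame of tray between -0.085 and 0.085 m and y of syringe_1 in the frame of tray between -0.02 and 0.115 m and z of syringe_1 in the frame of tray between 0.013 and 0.026 m and angle between syringe_1's own x axis and vertical between 1.47 and 1.67 rad and value of joint each of plunger_1, plunger_2 above 0.042 m and x of syringe_2 in the frame of tray between -0.085 and 0.085 m and y of syringe_2 in the frame of tray between -0.02 and 0.115 m and z of syringe_2 in the frame of tray between 0.013 and 0.026 m and angle between syringe_2's own x axis and vertical between 1.47 and 1.67 rad and x of syringe_3 in the frame of tub between -0.1 and 0.1 m and y of syringe_3 in the frame of tub between -0.08 and 0.08 m and z of syringe_3 in the frame of tub between 0.01 and 0.066 m and x of syringe_4 in the frame of tub between -0.1 and 0.1 m and y of syringe_4 in the frame of tub between -0.08 and 0.08 m and z of syringe_4 in the frame of tub between 0.01 and 0.066 m); the robot touches nothing.
It fails at once if the wash bottle is pushed away or knocked over (distance of wash_bottle from where it was at the start of the episode above 0.04 m or angle between wash_bottle's own z axis and vertical above 0.5 rad).
It fails at once if the beaker is pushed away or knocked over (distance of beaker from where it was at the start of the episode above 0.04 m or angle between beaker's own z axis and vertical above 0.5 rad).
It fails at once if the dish is pushed away or knocked over (distance of dish from where it was at the start of the episode above 0.04 m or angle between dish's own z axis and vertical above 0.5 rad).
Of bottle_1, bottle_2, bottle_3, bottle_4 only 3 to 3 are there at a start; the rules pass over those that are not, and their reading is None.
Of syringe_1, syringe_2, syringe_3, syringe_4 only 2 to 4 are there at a start; the rules pass over those that are not, and their reading is None.
At some moment in a run one of bottle_1, bottle_2, bottle_3, bottle_4, syringe_1, syringe_2, syringe_3, syringe_4 may be knocked a few centimetres aside while the robot is not near it.
Once in a run the grip may slacken for a moment while it holds something.
It also fails if it takes over 210 s, if anything falls off the work surface, if the arm or the gripper's body presses on something with over 40 N, if the wrist force passes 120 N, or if a joint passes its speed limit or range.

ROBOT

A 6-joint arm with a two-finger parallel gripper is mounted at the origin on the work surface. World frame = base frame: x ahead of the robot, y to its left, z up, the work surface at z = 0. Lengths are in mm, angles in rad, forces in N, time in s.
With the tool pointing down it reaches from about 350 to 925 mm from the base axis. Payload 6.4 kg.
Tool frame: the origin (TCP) lies at the very end of the fingers, on their centre line; the grasp point (between the pads) lies 19 mm behind it; z points along the fingers, y is the direction in which the jaws open and shut (so a half turn about z gives the same grasp; the last joint's range is limited). The gripper opens to 94 mm and grips with 3 to 60 N. Pads are 16 mm wide; open, the fingers measure 119 mm over their backs; the gripper's body (75 mm by 177 mm) begins 78 mm behind the grasp point.
Start: joints at [1.076, 0.245, 1.558, -0, 1.339, -0.174], TCP at [204.959, 616.851, 205.455] pointing down, gripper open.
Joint ranges: [-3.13, 3.13], [-1.02, 2.26], [0.13, 2.54], [-0.95, 4.09], [0.21, 2.88], [-2.74, 2.74]. Speed limits (rad/s): [2.57, 2.57, 3.14, 3.14, 3.14, 3.14].

INTERFACE

Orientations are given as a unit quaternion [x, y, z, w].
In Python, from rig import arm gives the robot as it stands. Calls block until the motion is done:
- arm.reach(position, orientation): joint-space move of the TCP to a pose.
- arm.move_linear(position, vel=150, ori=None): straight line of the TCP; ori=None keeps the orientation; vel is the mean speed in mm/s.
- arm.movej(angles): joint-space move.
- arm.gripper_to(opening, newtons=None): finger opening in mm; newtons is the grip in N (None keeps the last); returns when the fingers have stopped.
- arm.pause(seconds).
- arm.inverse_kinematics(position, orientation): joint angles nearest the present ones, or None.
- arm.sense(): the state.
- arm.get_image(name): name is "side" or "top"; returns the picture (480x640x3 uint8, red, green, blue); there is no depth.
- arm.camera_params(name): a dict with "mtx" (3x3 intrinsics, pixels), "cam_to_world" (4x4, takes a point from camera to world coordinates). Camera axes: x right, y down, z forward; pixel columns grow to the right and rows downward; lengths in mm; the calibration is good to about 2 mm. A picture is of the moment at which its call begins. camera_params takes no time and is no camera call.
A pose or a line that the arm cannot do raises arm.IKError and nothing moves.
- arm.sign_off(): hands the job in, once; it reports no verdict.
The state is a dict: "time_s": time; "joints": joint angles; "joint_velocities": joint speeds; "joint_efforts": joint torques, N m; "ee_pos": TCP position; "tcp_rot": TCP orientation; "force": force on the tool from outside, world axes, zero at the start; "wrist_torque": the same for the moment, N m; "width": finger opening in mm.
Only numpy, scipy, OpenCV 4.12 (cv2) and the standard library are available. Lean on these libraries where they do the work, as an engineer would, in place of code of your own. Each camera call takes 0.05 s, during which the arm holds its last target. There are 200 camera calls.

## Working session

There is one attempt and no reset: what is moved stays moved. The work goes in short steps, each a Python script; the robot and the scene stay as the last script left them, time stands still between calls to the robot, and variables do not carry over. Pictures are saved under pics/ and viewed, about 12 in all and at most 16, crops included, and the job is handed in when it is done.

```bash
mkdir -p pics; ls; python3 - <<'E'
from rig import arm
import cv2,numpy as np
np.set_printoptions(precision=3,suppress=True)
for n in("top","side"):
    cv2.imwrite(f"pics/{n}0.png",arm.get_image(n)[:,:,::-1]); p=arm.camera_params(n); print(n,p["mtx"],p["cam_to_world"])
s=arm.sense();print(s["time_s"],s["tcp_rot"],s["width"],s["force"])
E
```

```text
pics
top [[571.97    0.    314.522]
 [  0.    571.97  228.553]
 [  0.      0.      1.   ]] [[   0.003   -0.984    0.177  204.956]
 [  -1.      -0.001    0.011 -107.415]
 [  -0.011   -0.177   -0.984 1564.124]
 [   0.       0.       0.       1.   ]]
side [[591.338   0.    312.115]
 [  0.    591.338 238.751]
 [  0.      0.      1.   ]] [[    0.995    -0.074     0.073   348.393]
 [   -0.101    -0.528     0.843 -1533.652]
 [   -0.023    -0.846    -0.533   976.086]
 [    0.        0.        0.        1.   ]]
0.1 [ 0.16   0.987 -0.001 -0.   ] 94.10489480000544 [0.735 0.518 0.099]
```

View pics/top0.png

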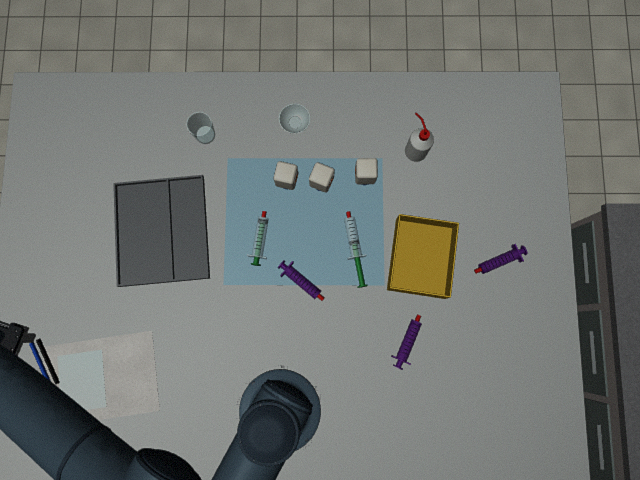

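View pics/side0.png

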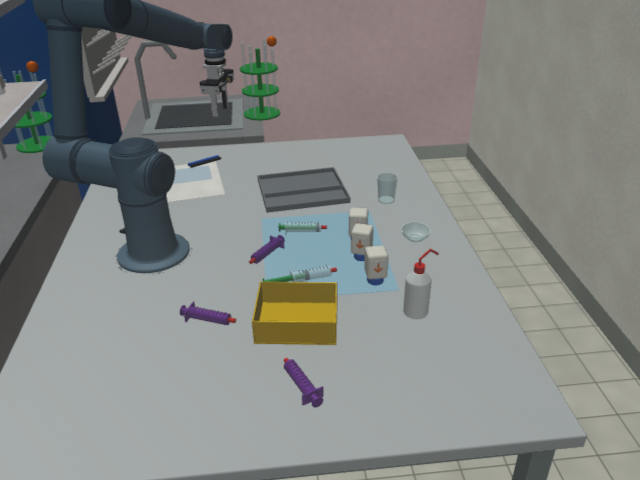

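The top view shows three bottles, all bare base up: px (286,175), (321,177) and (366,171). There is a spent syringe at (260,238) and a filled one at (355,250). The tray is at (162,231), narrow bay on its right, and the tub at (423,256). The three purple look-alikes are to be ignored.

```bash
cat > h.py <<'E'
from rig import arm
import cv2,numpy as np
from scipy.spatial.transform import Rotation as R
np.set_printoptions(precision=3,suppress=True)
def ray(n,px,z):
    p=arm.camera_params(n);T=p["cam_to_world"];px=np.atleast_2d(px).astype(float)
    d=np.c_[px,np.ones(len(px))]@np.linalg.inv(p["mtx"]).T@T[:3,:3].T;o=T[:3,3]
    return o+d*((z-o[2])/d[:,2])[:,None]
def proj(n,P):
    p=arm.camera_params(n);T=np.linalg.inv(p["cam_to_world"]);c=np.atleast_2d(P)@T[:3,:3].T+T[:3,3];u=c@p["mtx"].T
    return u[:,:2]/u[:,2:]
def quat(pitch,yaw,roll=0):
    """tool z points pitch deg below horizontal at yaw; roll 0: jaws horizontal; roll about tool z"""
    p,y=np.radians([pitch,yaw]);z=np.array([np.cos(p)*np.cos(y),np.cos(p)*np.sin(y),-np.sin(p)])
    yy=np.array([-np.sin(y),np.cos(y),0]);M=np.c_[np.cross(yy,z),yy,z]
    return (R.from_matrix(M)*R.from_euler('z',roll,degrees=True)).as_quat()
def snap(n,f,box=None,k=1):
    im=arm.get_image(n);c=im if box is None else im[box[1]:box[3],box[0]:box[2]]
    cv2.imwrite("pics/"+f,cv2.resize(c,None,fx=k,fy=k,interpolation=cv2.INTER_CUBIC)[:,:,::-1]);return im
E
python3 - <<'E'
from h import *
im=cv2.imread("pics/top0.png")
c=im[145:295,225:395];cv2.imwrite("pics/crop0.png",cv2.resize(c,None,fx=4.6,fy=4,interpolation=cv2.INTER_CUBIC))
hsv=cv2.cvtColor(im,cv2.COLOR_BGR2HSV)
def comps(m,mn=40):
    for c in cv2.findContours(m.astype(np.uint8),cv2.RETR_EXTERNAL,cv2.CHAIN_APPROX_NONE)[0]:
        if cv2.contourArea(c)>mn: yield c
H,S,V=cv2.split(hsv)
b=im.astype(int)
roi=np.zeros_like(H,bool);roi[150:200,230:385]=1
print([hsv[168,284],hsv[183,284],hsv[165,366],hsv[181,366]])
for name,m,z in (("bot",roi&(S<50)&(V>200),100),("tub",(H>15)&(H<35)&(S>120)&(V>60),70)):
    for c in comps(m):
        r=cv2.minAreaRect(c);q=cv2.boxPoints(r);w=ray("top",q,z)
        e=w[1]-w[0];f=w[2]-w[1];print(name,r[0],w.mean(0)[:2],np.linalg.norm(e),np.linalg.norm(f),np.degrees(np.arctan2(e[1],e[0])))
print("tray",ray("top",[[114,183],[204,176],[210,278],[118,287]],20))
tr=ray("top",[[114,183],[204,176],[210,278],[118,287]],20).mean(0);print(tr)
# arm geometry: wrist length
q0=arm.sense()["joints"]
from scipy.optimize import minimize_scalar
def f(L):
    W=np.array([600,-100,350.]);Q=[]
    for p in(90,70,50,30):
        q=quat(p,-9,0);a=R.from_quat(q).as_matrix()[:,2];s=arm.inverse_kinematics(list(W+L*a),list(q))
        if s is None: continue
        Q.append(np.array(s)[:3])
    return np.ptp(Q,axis=0).sum() if len(Q)>1 else 9
print([(L,f(L)) for L in range(150,420,15)])
E
```

```text
[array([ 24,  23, 164], dtype=uint8), array([27, 34, 74], dtype=uint8), array([ 25,  17, 166], dtype=uint8), array([17, 30, 60], dtype=uint8)]
tub (423.2249755859375, 255.9901123046875) [ 401.3   -375.728] 206.87880083618717 169.5838285567099 -8.584944785920968
tray [[610.716 471.227  20.   ]
 [630.894 219.949  20.   ]
 [345.717 193.073  20.   ]
 [320.886 441.49   20.   ]]
[477.053 331.435  20.   ]
[(150, np.float64(0.5727067752213064)), (165, np.float64(0.4985947424682653)), (180, np.float64(0.4266998155521402)), (195, np.float64(0.27410001428785336)), (210, np.float64(0.22303735610333097)), (225, np.float64(0.1731132741204191)), (240, np.float64(0.12435174295446805)), (255, np.float64(0.07676923046901285)), (270, np.float64(0.030374408397594532)), (285, np.float64(0.014832060415571835)), (300, np.float64(0.0588576665594327)), (315, np.float64(0.10171813944391994)), (330, np.float64(0.14343748339826412)), (345, np.float64(0.18404797536208983)), (360, np.float64(0.22359013632414237)), (375, np.float64(0.26211269023550576)), (390, np.float64(0.29967252604335126)), (405, np.float64(0.33633468082203644))]
```

View pics/crop0.png

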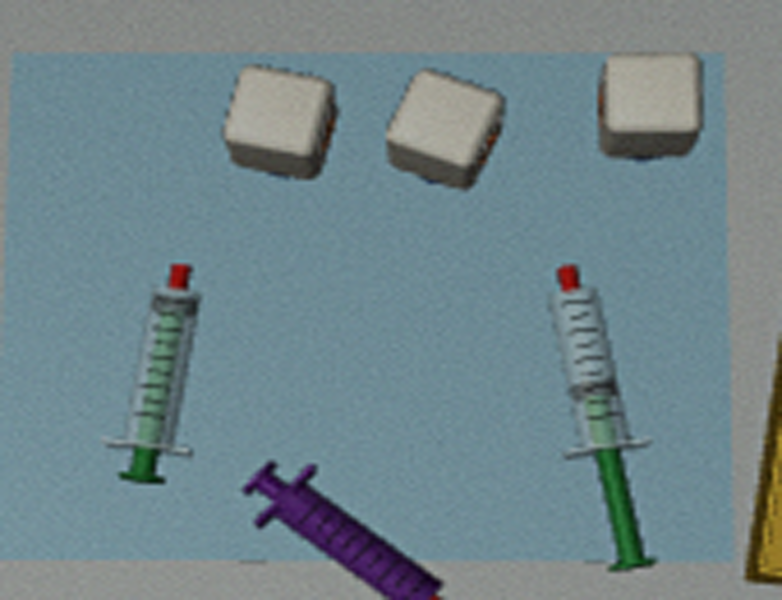

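```bash
cat >> h.py <<'E'
TRAY=np.array([477,331.]);TYAW=5.0;TUB=np.array([401,-376.]);UYAW=-8.6
def rot(v,yaw): 
    a=np.radians(yaw);return np.array([v[0]*np.cos(a)-v[1]*np.sin(a),v[0]*np.sin(a)+v[1]*np.cos(a)])
def bottles(im,z=100,roi=(225,145,395,210)):
    hsv=cv2.cvtColor(im,cv2.COLOR_RGB2HSV);m=np.zeros(im.shape[:2],np.uint8);x0,y0,x1,y1=roi
    m[y0:y1,x0:x1]=((hsv[...,1]<45)&(hsv[...,2]>125))[y0:y1,x0:x1];out=[]
    for c in cv2.findContours(m,cv2.RETR_EXTERNAL,cv2.CHAIN_APPROX_NONE)[0]:
        if 150<cv2.contourArea(c)<900:
            w=ray("top",c[:,0],z)[:,:2].astype(np.float32);r=cv2.minAreaRect(w);out.append((np.array(r[0]),r[1],(r[2]+45)%90-45))
    return out
def down(xy,z,yaw,high=150):
    """reach above then straight down, tool down, jaws across yaw"""
    for y in sorted([yaw,yaw+180,yaw-180],key=lambda a:abs(a-np.degrees(np.arctan2(xy[1],xy[0])))):
        q=quat(90,y)
        if arm.inverse_kinematics([*xy,high],list(q)) is None: continue
        arm.reach([*xy,high],list(q));arm.move_linear([*xy,z],vel=150);return
    raise RuntimeError("no ik")
def up(z=150,vel=250): p=arm.sense()["ee_pos"];arm.move_linear([p[0],p[1],z],vel=vel)
def st(t=""): s=arm.sense();print(t,round(s["time_s"],1),np.array(s["ee_pos"]),"w%.1f"%s["width"],"F",np.array(s["force"]))
E
python3 - <<'E'
from h import *
im=cv2.imread("pics/top0.png")[:,:,::-1].copy()
for b in bottles(im): print(b)
for a,b in(((264.3,211.2),(255.9,264.5)),((348.3,211.2),(362.4,286.2))):
    w=ray("top",[a,b],15)[:,:2];d=w[0]-w[1];L=np.linalg.norm(d);d/=L;print("syr",w,L,"org",w[0]-73*d,"yaw",np.degrees(np.arctan2(d[1],d[0])))
print(proj("side",[[400,-376,70]]))
for pos,yaw in (([650,-28,50],-3),([650,-115,50],-10),([650,-215,50],-18)):
  for pi in (0,12,20):
    for roll in(90,0,180,-90): 
        s=arm.inverse_kinematics(pos,list(quat(pi,yaw,roll)));print(pos,pi,roll,None if s is None else np.array(s))
E
```

```text
(array([ 614.491, -105.998]), (50.96302032470703, 51.06059265136719), -22.53797149658203)
(array([619.969,  -9.75 ]), (50.494720458984375, 52.0815315246582), -12.861114501953125)
syr [[531.549  49.874]
 [383.208  70.04 ]] 149.70512184234536 org [459.214  59.708] yaw -7.74135911598765
syr [[ 531.694 -182.634]
 [ 324.825 -219.145]] 210.06659801986902 org [ 459.805 -195.322] yaw 10.009121884413803
[[294.107 299.701]]
[650, -28, 50] 0 90 None
[650, -28, 50] 0 0 [-0.345  0.63   2.21   2.836  1.282  1.66 ]
[650, -28, 50] 0 180 [-0.345  0.63   2.21   2.836  1.282 -1.481]
[650, -28, 50] 0 -90 [-0.345  0.63   2.21   2.836  1.282  0.089]
[650, -28, 50] 12 90 None
[650, -28, 50] 12 0 [-0.34   0.446  2.263  2.793  0.949  1.718]
[650, -28, 50] 12 180 [-0.34   0.446  2.263  2.793  0.949 -1.424]
[650, -28, 50] 12 -90 [-0.34   0.446  2.263  2.793  0.949  0.147]
[650, -28, 50] 20 90 None
[650, -28, 50] 20 0 [-0.332  0.338  2.271  2.737  0.718  1.785]
[650, -28, 50] 20 180 [-0.332  0.338  2.271  2.737  0.718 -1.357]
[650, -28, 50] 20 -90 [-0.332  0.338  2.271  2.737  0.718  0.214]
[650, -115, 50] 0 90
[... 627 characters left out ...]
.249  2.72   0.712  0.226]
[650, -215, 50] 0 90 None
[650, -215, 50] 0 0 [-0.605  0.653  2.137  2.833  1.235  1.675]
[650, -215, 50] 0 180 [-0.605  0.653  2.137  2.833  1.235 -1.466]
[650, -215, 50] 0 -90 [-0.605  0.653  2.137  2.833  1.235  0.105]
[650, -215, 50] 12 90 None
[650, -215, 50] 12 0 [-0.601  0.484  2.185  2.785  0.913  1.734]
[650, -215, 50] 12 180 [-0.601  0.484  2.185  2.785  0.913 -1.408]
[650, -215, 50] 12 -90 [-0.601  0.484  2.185  2.785  0.913  0.163]
[650, -215, 50] 20 90 None
[650, -215, 50] 20 0 [-0.593  0.388  2.191  2.723  0.69   1.804]
[650, -215, 50] 20 180 [-0.593  0.388  2.191  2.723  0.69  -1.338]
[650, -215, 50] 20 -90 [-0.593  0.388  2.191  2.723  0.69   0.233]
```

```bash
python3 - <<'E'
from h import *
def carry(src,yaw,dst,dyaw,z,n):
    arm.gripper_to(80)
    down(src,4,yaw,120);arm.gripper_to(15,25);st("grip");up(150);st("lift")
    down(dst,z,dyaw,150);st("low");arm.gripper_to(60);up(170);st("done")
carry((459.8,-195.3),10,TRAY+rot((35,50),TYAW),TYAW,9,"B")
snap("top","t1.png");
E
```

```text
grip 5.3 [ 459.784 -195.275    4.007] w28.8 F [-0.044  0.233 -0.391]
lift 6.0 [ 458.903 -194.657  148.508] w29.4 F [ 0.449  0.367 -1.673]
low 9.2 [508.088 384.099   9.546] w29.7 F [ 0.517  0.204 -0.655]
done 10.7 [506.585 383.371 168.293] w60.4 F [-0.86  -0.121 -0.218]
```

View pics/t1.png

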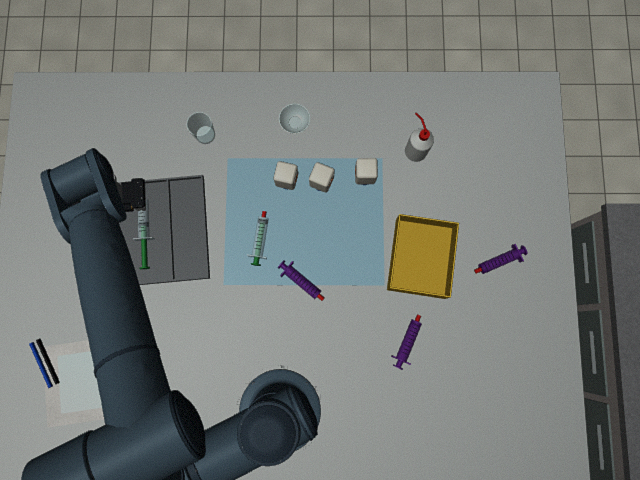

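The filled syringe lies in the wide bay, plunger out (about (143,240)), and nothing else has moved. Next is the spent one.

```bash
python3 - <<'E'
from h import *
arm.gripper_to(80)
down((459.2,59.7),4,-7.7,120);arm.gripper_to(15,25);st("grip");up(170);st("lift")
down(TUB,18,UYAW,170);arm.gripper_to(60);up(170);st("done")
im=snap("top","t2.png",(220,140,470,310),3)
for b in bottles(im,roi=(225,158,395,210)):print(b)
for pos,yaw in (([620,-10,50],-12.9),([614,-106,50],-22.5),([620,-230,50],0)):
  for pi in (10,14): 
    for roll in (0,180):
      for g in (0,150):
        q=quat(pi,yaw,roll);a=R.from_quat(q).as_matrix()[:,2]
        s=arm.inverse_kinematics(list(np.array(pos)-a*g),list(q));print(pos,pi,roll,g,None if s is None else np.array(s))
E
```

```text
grip 14.3 [459.169  59.722   3.991] w29.2 F [0.053 1.352 0.279]
lift 15.1 [458.146  59.828 168.501] w29.3 F [-0.306 -0.003 -1.052]
done 19.3 [ 400.408 -375.199  168.491] w60.1 F [-0.328  0.565 -0.546]
(array([ 614.975, -106.754]), (53.43434524536133, 54.521148681640625), -22.308425903320312)
(array([619.843, -10.358]), (52.9583854675293, 53.88947677612305), -12.763046264648438)
(array([ 588.947, -283.716]), (31.819149017333984, 138.9993438720703), -1.0220184326171875)
(array([ 632.118, -225.163]), (55.89203643798828, 52.13905334472656), -0.02712249755859375)
[620, -10, 50] 10 0 0 [-0.177  0.455  2.302  3.198  1.012  1.549]
[620, -10, 50] 10 0 150 None
[620, -10, 50] 10 180 0 [-0.177  0.455  2.302  3.198  1.012 -1.592]
[620, -10, 50] 10 180 150 None
[620, -10, 50] 14 0 0 [-0.178  0.393  2.313  3.201  0.891  1.545]
[620, -10, 50] 14 0 150 None
[620, -10, 50] 14 180 0 [-0.178  0.393  2.313  3.201  0.891 -1.597]
[620, -10, 50] 14 180 150 None
[614, -106, 50] 10 0 0 [-0.32   0.459  2.292  3.226  1.007  1.538]
[614, -106, 50] 10 0 150 None
[614, -106, 50] 10 180 0 [-0.32   0.459  2.292  3.226  1.007 -1.603]
[614, -106, 50] 10 180 150 None
[614, -106, 50] 14 0 0 [-0.321  0.398  2.304  3.231  0.888  1.531]
[614, -106, 50] 14 0 150 None
[614, -106, 50] 14 180 0 [-0.321  0.398  2.304  3.231  0.888 -1.61 ]
[614, -106, 50] 14 180 150 None
[620, -230, 50] 10 0 0 [-0.865  0.517  2.169  2.157  1.118  1.952]
[620, -230, 50] 10 0 150 [-1.245  0.296  2.45   1.806  1.285  1.961]
[620, -230, 50] 10 180 0 [-0.865  0.517  2.169  2.157  1.118 -1.189]
[620, -230, 50] 10 180 150 [-1.245  0.296  2.45   1.806  1.285 -1.18 ]
[620, -230, 50] 14 0 0 [-0.857  0.464  2.179  2.113  1.028  2.007]
[620, -230, 50] 14 0 150 [-1.224  0.179  2.47   1.761  1.193  2.069]
[620, -230, 50] 14 180 0 [-0.857  0.464  2.179  2.113  1.028 -1.135]
[620, -230, 50] 14 180 150 [-1.224  0.179  2.47   1.761  1.193 -1.072]
```

View pics/t2.png

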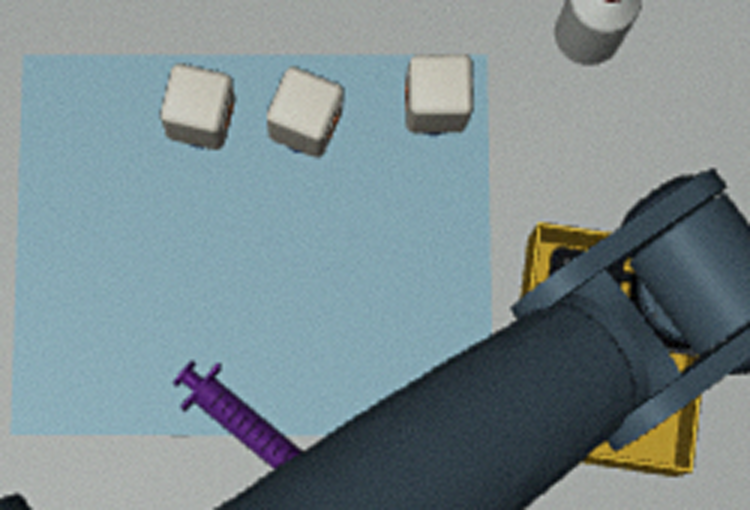

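The spent syringe is in the tub, and the bottles are measured at (620,-10, yaw -13), (615,-107, -22) and (632,-225, 0). Plan: go to a high pose, switch the wrist to a near-horizontal tool, and flip each bottle in place, left one first.

```bash
cat >> h.py <<'E'
def tcp(c,q): return list(np.array(c,float)+19*R.from_quat(q).as_matrix()[:,2])
def hor(c,pitch,yaw,roll): q=quat(pitch,yaw,roll);return tcp(c,q),list(q)
def flip(xy,yaw,pp=12,pl=10,zg=50,place=None,pyaw=None):
    place=xy if place is None else place; pyaw=yaw if pyaw is None else pyaw
    arm.gripper_to(78)
    p,q=hor([*xy,210],pp,yaw,0);arm.reach(p,q);st("above")
    for z in (120,80,zg):
        p,_=hor([*xy,z],pp,yaw,0);arm.move_linear(p,vel=100);st(z)
        f=np.array(arm.sense()["force"]);
        if np.linalg.norm(f)>15: up(210);raise RuntimeError("contact")
    arm.gripper_to(40,30);st("grip")
    p,_=hor([*xy,210],pp,yaw,0);arm.move_linear(p,vel=150);st("lift")
    p,q=hor([*place,210],pl,pyaw,180);arm.reach(p,q);st("flipped")
    t=np.radians(pp+pl);hc=(100-zg)*np.cos(t)+28*np.sin(t)
    p,_=hor([*place,hc+8],pl,pyaw,180);arm.move_linear(p,vel=120);st("near")
E
python3 - <<'E'
from h import *
H0=arm.inverse_kinematics([450,-50,430],list(quat(90,-6)));print(np.array(H0))
p,q=hor([600,-10,400],12,-12.8,0);h1=arm.inverse_kinematics(p,q);print(h1)
p2,q2=hor([620,-10,210],12,-12.8,0);h2=arm.inverse_kinematics(p2,q2);print(np.array(h2) if h2 is not None else None)
up(300);arm.movej(H0);h1=arm.inverse_kinematics(p,q);print(h1)
if h1 is not None:
    arm.movej(h1);st("h1")
    flip((620,-10),-12.8)
    snap("side","s3.png",(180,130,500,370),2.4)
E
```

```text
[-0.362 -0.322  1.71   0.     1.754 -1.828]
None
[-0.181 -0.056  2.356  3.225  0.521  1.507]
None
```

```bash
python3 - <<'E'
from h import *
st()
for x in (620,680,740,800):
  for z in (210,260,300,350,400):
    p,q=hor([x,-10,z],12,-12.8,0);s=arm.inverse_kinematics(p,q);print(x,z,None if s is None else np.array(s))
E
```

```text
21.3 [449.945 -50.654 428.889] w59.8 F [-0.933  0.149 -0.34 ]
620 210 [-0.181 -0.056  2.356  3.225  0.521  1.507]
620 260 [-0.181 -0.19   2.351  3.253  0.383  1.476]
620 300 [-0.181 -0.281  2.335  3.294  0.276  1.433]
620 350 None
620 400 None
680 210 [-0.155  0.089  2.208  3.276  0.521  1.468]
680 260 [-0.155 -0.026  2.204  3.313  0.403  1.427]
680 300 [-0.155 -0.106  2.19   3.362  0.31   1.374]
680 350 None
680 400 None
740 210 [-0.136  0.216  2.06   3.32   0.502  1.432]
740 260 [-0.136  0.116  2.056  3.363  0.4    1.384]
740 300 [-0.136  0.044  2.044  3.419  0.318  1.325]
740 350 [-0.136 -0.034  2.018  3.545  0.22   1.194]
740 400 None
800 210 [-0.121  0.334  1.909  3.364  0.471  1.393]
800 260 [-0.121  0.244  1.906  3.414  0.381  1.338]
800 300 [-0.121  0.18   1.894  3.478  0.309  1.271]
800 350 [-0.121  0.109  1.87   3.616  0.221  1.128]
800 400 None
```

```bash
python3 - <<'E'
from h import *
p,q=hor([620,-10,300],12,-12.8,0)
arm.movej(arm.inverse_kinematics(p,q));st("h1")
flip((620,-10),-12.8)
snap("side","s3.png",(180,130,500,370),2.4)
E
```

```text
h1 24.1 [638.369 -14.283 296.606] w60.1 F [-0.025  0.003 -0.826]
above 25.0 [638.251 -14.165 205.886] w78.2 F [ 0.342 -0.112 -0.16 ]
120 26.1 [638.694 -14.201 117.281] w78.0 F [0.575 0.826 0.096]
80 26.6 [638.393 -14.141  76.561] w78.0 F [-0.182 -0.886  0.459]
50 27.1 [638.412 -14.127  46.66 ] w78.3 F [-0.202 -0.035 -0.636]
grip 27.6 [638.39  -14.251  46.836] w55.9 F [-1.554 -0.132  2.983]
lift 28.8 [637.457 -14.018 204.306] w55.6 F [ 0.244  0.232 -3.081]
flipped 31.4 [638.24  -14.152 206.628] w55.9 F [ 0.271 -0.235 -2.427]
near 32.8 [638.646 -14.168  62.361] w55.9 F [ 0.041  0.276 -2.446]
```

View pics/s3.png

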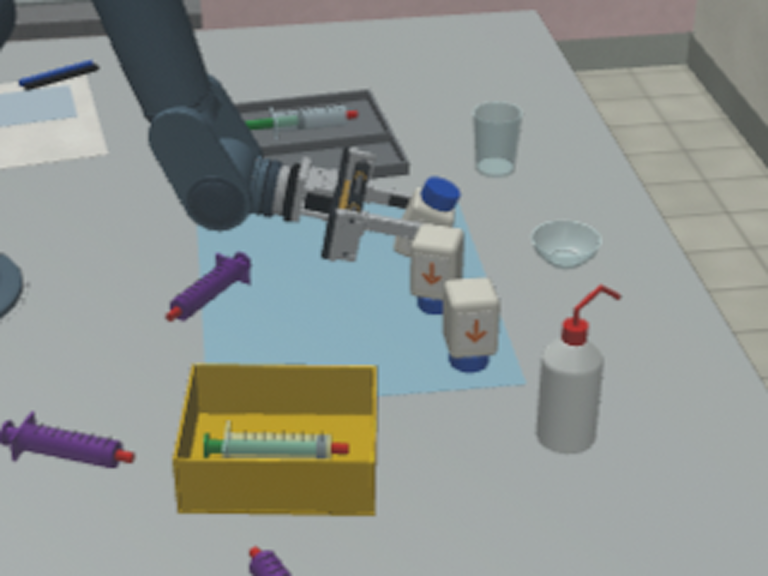

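The bottle is held, flipped cap up and leaning outward as planned; the spent syringe lies in the tub. Now I'll seat it by pivoting it in a light grip.

```bash
cat >> h.py <<'E'
def seat(place,pyaw,pp=12,pl=10,zg=50):
    t=np.radians(pp+pl);hc=(100-zg)*np.cos(t)+28*np.sin(t)
    arm.move_linear(hor([*place,hc],pl,pyaw,180)[0],vel=40);st("touch")
    arm.gripper_to(40,5);
    arm.move_linear(hor([*place,101-zg],pl,pyaw,180)[0],vel=20);st("pressed")
    arm.gripper_to(78);arm.pause(.3);arm.move_linear(hor([*place,210],pl,pyaw,180)[0],vel=120);st("out")
E
python3 - <<'E'
from h import *
seat((620,-10),-12.8)
snap("side","s4.png",(180,130,500,370),2.4);im=snap("top","t4f.png")
for b in bottles(im,roi=(225,158,395,210)):print(b)
E
```

```text
touch 33.2 [638.36  -14.175  53.483] w55.7 F [-0.049 -0.545 -1.516]
pressed 33.8 [639.456 -14.433  49.92 ] w55.2 F [-1.78  -0.38   5.856]
out 36.2 [637.901 -14.099 205.656] w77.8 F [ 0.163 -0.497 -0.426]
(array([534.294,  47.55 ]), (29.564455032348633, 68.01102447509766), 0.03298906981945038)
(array([ 614.446, -106.161]), (52.76902389526367, 53.05044937133789), -22.541053771972656)
(array([ 588.947, -283.716]), (31.819149017333984, 138.9993438720703), -1.0220184326171875)
(array([ 632.118, -226.488]), (53.241661071777344, 52.13905334472656), -0.02712249755859375)
```

View pics/s4.png

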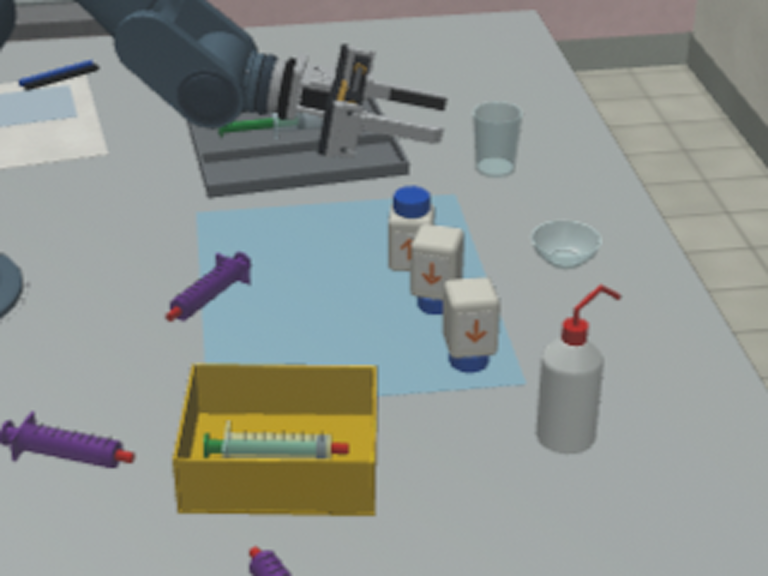

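```bash
sed -i 's/gripper_to(78)/gripper_to(70)/' h.py; python3 - <<'E'
from h import *
flip((614.7,-106.5),-22.4,place=(610,-114),pyaw=-18)
if arm.sense()["width"]>50: seat((610,-114),-18)
im=snap("top","t5f.png")
for b in bottles(im,roi=(225,158,395,210)):print(b)
for pi,r in((13,0),(9,180)):
  for z in (210,50): p,q=hor([632,-226,z],pi,0,r);s=arm.inverse_kinematics(p,q);print(None if s is None else np.array(s))
snap("side","s5.png",(180,130,500,370),2.4)
E
```

```text
above 39.3 [ 631.881 -113.523  206.037] w70.2 F [ 0.262  0.336 -0.204]
120 40.3 [ 632.193 -113.668  116.716] w70.0 F [ 0.055  0.468 -0.31 ]
80 40.9 [ 632.16  -113.657   76.622] w70.4 F [ 0.117 -0.084  0.556]
50 41.3 [ 632.031 -113.57    46.479] w70.2 F [-1.104  0.835  0.816]
grip 41.7 [ 632.211 -113.693   47.044] w56.0 F [-2.882  0.474  3.347]
lift 42.9 [ 631.314 -113.429  204.48 ] w55.8 F [-0.055  0.055 -1.98 ]
flipped 45.4 [ 627.787 -119.742  206.592] w55.8 F [-0.535  0.387 -2.082]
near 46.7 [ 628.119 -119.87    62.312] w55.7 F [-1.152  0.342 -1.301]
touch 47.1 [ 627.798 -119.814   53.395] w56.0 F [-0.006  0.115 -1.411]
pressed 47.7 [ 628.898 -120.15    49.796] w56.2 F [-1.432  0.39   5.572]
out 50.0 [ 627.461 -119.678  205.652] w70.0 F [ 0.53   0.54  -0.434]
(array([ 588.947, -283.716]), (31.819149017333984, 138.9993438720703), -1.0220184326171875)
(array([ 632.118, -225.163]), (55.89203643798828, 52.13905334472656), -0.02712249755859375)
[-0.798  0.094  2.192  1.947  0.848  2.376]
[-0.798  0.518  2.118  2.179  1.016  1.991]
[-0.804  0.13   2.198  2.036  0.92  -0.853]
[-0.804  0.564  2.109  2.221  1.105 -1.198]
```

View pics/s5.png

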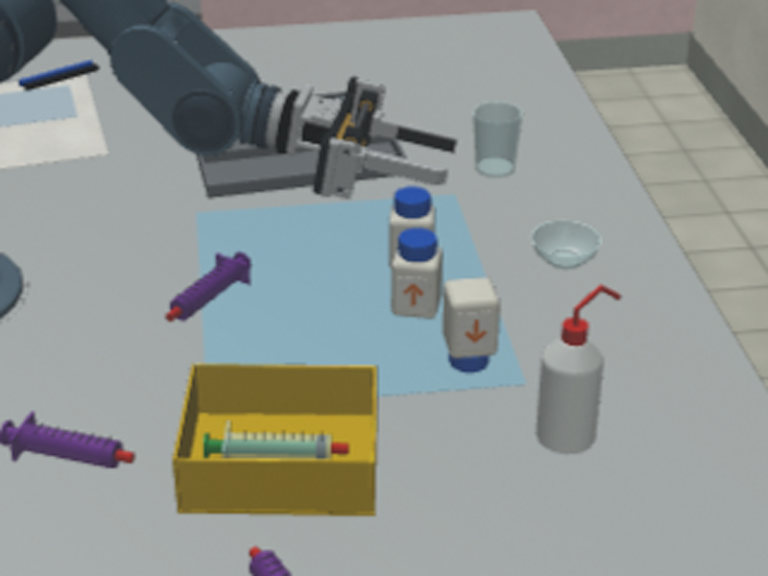

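```bash
python3 - <<'E'
from h import *
b0=(632,-226);b1=(615,-207)
for pi in (35,30,25):
  S=[arm.inverse_kinematics(*hor([*b,z],pi,y,0)) for b,y in((b0,0),(b1,-20)) for z in(210,130,75)]
  print(pi,[None if s is None else np.round(s,2) for s in S])
  if all(s is not None for s in S): break
else: raise SystemExit
arm.gripper_to(78);arm.reach(*hor([*b0,210],pi,0,0));st("above")
arm.move_linear(hor([*b0,75],pi,0,0)[0],vel=100);st("low");arm.gripper_to(40,30);st("grip")
arm.move_linear(hor([*b0,130],pi,0,0)[0],vel=120)
p,q=hor([*b1,130],pi,-20,0);arm.move_linear(p,vel=80,ori=q)
arm.move_linear(hor([*b1,76],pi,-20,0)[0],vel=60);st("set");arm.gripper_to(74);arm.pause(.3)
arm.move_linear(hor([*b1,210],pi,-20,0)[0],vel=120);st("out")
im=snap("top","t6.png",(220,140,470,310),3)
for b in bottles(im,roi=(225,150,395,210)):print(b)
E
```

```text
35 [None, None, array([-0.73,  0.27,  2.1 ,  1.63,  0.58,  2.59]), array([-0.57, -0.11,  2.18,  0.99,  0.22, -2.68]), None, array([-0.57,  0.19,  2.2 ,  2.38,  0.27,  2.18])]
30 [None, array([-0.75,  0.17,  2.13,  1.65,  0.64,  2.61]), array([-0.75,  0.3 ,  2.12,  1.8 ,  0.65,  2.41]), None, array([-0.58,  0.07,  2.23,  2.35,  0.28,  2.22]), array([-0.58,  0.22,  2.22,  2.59,  0.39,  1.97])]
25 [array([-0.77,  0.02,  2.15,  1.59,  0.68,  2.73]), array([-0.77,  0.19,  2.15,  1.81,  0.71,  2.44]), array([-0.77,  0.33,  2.13,  1.94,  0.74,  2.27]), array([-0.59, -0.09,  2.25,  2.14,  0.26,  2.45]), array([-0.59,  0.1 ,  2.26,  2.56,  0.4 ,  2.01]), array([-0.59,  0.26,  2.24,  2.7 ,  0.52,  1.86])]
above 53.9 [ 649.22  -225.878  201.93 ] w77.9 F [-0.045 -0.493  0.217]
low 55.4 [ 649.527 -226.231   67.715] w77.8 F [ 0.28  -0.502 -0.428]
grip 55.9 [ 649.457 -226.351   67.485] w56.2 F [-0.905 -0.771  1.136]
set 58.6 [ 631.272 -212.937   68.174] w56.0 F [-0.103 -0.203 -1.825]
out 60.6 [ 630.907 -212.776  201.486] w73.9 F [-0.204 -0.561  0.668]
(array([ 542.045, -187.079]), (63.173133850097656, 37.393409729003906), -20.701141357421875)
(array([ 616.203, -207.373]), (55.08943176269531, 50.13032913208008), -19.168601989746094)
```

View pics/t6.png

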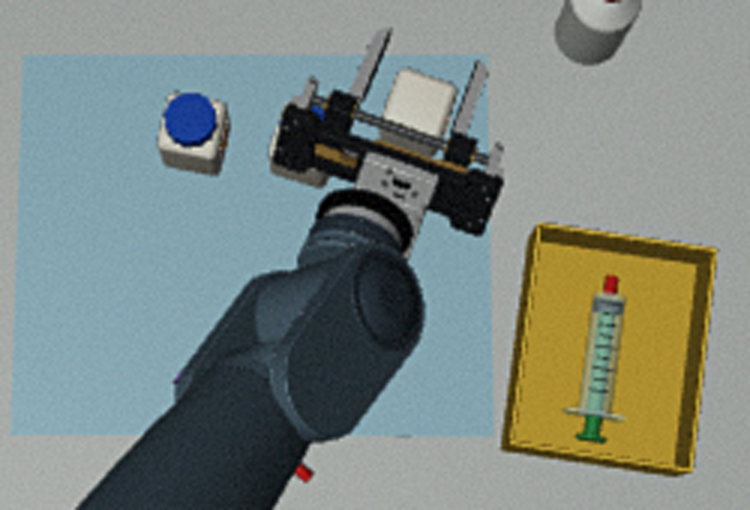

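The third bottle now stands clear of the tub at (616,-207), but the gripper body would foul the middle bottle there. I'll first carry the two finished bottles to the tray with the tool pointing down.

```bash
cat >> h.py <<'E'
def caps(im,z=100):
    hsv=cv2.cvtColor(im,cv2.COLOR_RGB2HSV);m=cv2.inRange(hsv,(105,150,60),(125,255,255));m[:, :80]=0;out=[]
    for c in cv2.findContours(m,cv2.RETR_EXTERNAL,cv2.CHAIN_APPROX_NONE)[0]:
        if cv2.contourArea(c)>80:
            (w,r,_)=cv2.minAreaRect(ray("top",c[:,0],z)[:,:2].astype(np.float32));out.append((np.array(w),r))
    return out
E
python3 - <<'E'
from h import *
arm.reach(*hor([620,-10,300],12,-12.8,0));st()
arm.movej([0.362,-0.322,1.71,0,1.754,-1.0]);st("H0")
im=snap("top","t7.png",(220,140,400,290),4)
print(caps(im))
for b in bottles(im,roi=(225,150,395,210)):print(b)
E
```

```text
61.8 [638.139 -14.428 295.632] w73.9 F [ 0.167 -0.467  0.015]
H0 64.5 [370.11  260.444 429.617] w74.1 F [-0.024 -0.443  0.568]
[(array([ 590.482, -107.735]), (41.91487121582031, 43.551841735839844)), (array([600.67 ,  -6.618]), (43.65280532836914, 42.463809967041016))]
(array([ 614.112, -206.823]), (53.38950729370117, 52.70268630981445), -19.166259765625)
```

View pics/t7.png

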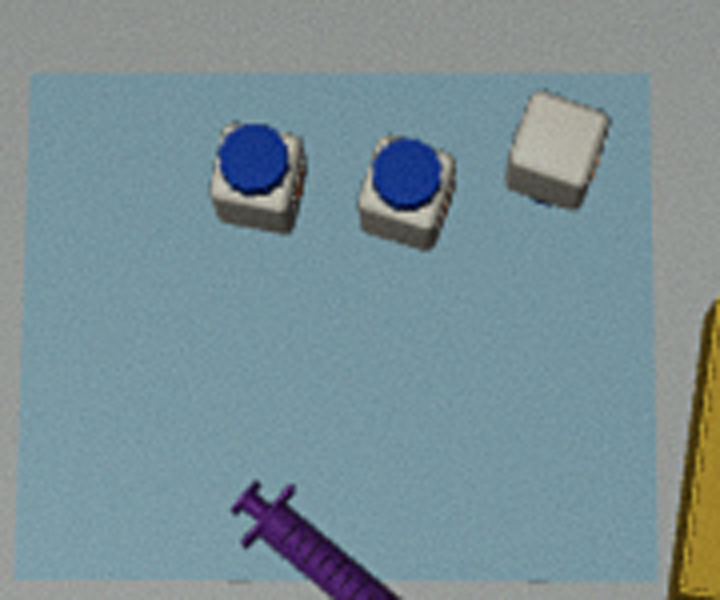

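```bash
cat >> h.py <<'E'
def totray(xy,yaw,slot,op=74):
    arm.gripper_to(op);down(xy,41,yaw,170);arm.gripper_to(40,30);st("grip")
    if arm.sense()["width"]<50: raise RuntimeError("missed")
    up(190);st("lift");d=TRAY+rot((slot,-74),TYAW);down(d,47,TYAW,190);st("set")
    arm.move_linear([*d,45.5],vel=30);st("touch");arm.gripper_to(72);arm.pause(.2);up(190);st("out")
E
python3 - <<'E'
from h import *
totray((600.7,-6.6),-12,78);totray((590.5,-107.7),-17,0)
arm.movej([-0.362,-0.322,1.71,0,1.754,-1.8]);st("H0")
im=snap("top","t8.png",(100,140,420,310),2.4)
print(caps(im),caps(im,104))
for b in bottles(im,roi=(225,150,395,210)):print(b)
E
```

```text
grip 67.8 [601.274  -6.669  41.827] w56.0 F [-0.585  0.205  4.018]
lift 68.6 [599.945  -6.458 187.758] w55.7 F [-1.097  0.879 -2.182]
set 70.8 [561.826 264.127  47.687] w56.0 F [ 0.012  0.005 -1.777]
touch 71.0 [561.302 264.128  45.793] w56.0 F [ 0.596  0.189 -1.588]
out 72.4 [560.224 263.829 188.333] w71.8 F [ 0.838 -0.542  0.281]
grip 75.5 [ 591.015 -107.897   41.816] w55.9 F [-1.672 -0.165  3.261]
lift 76.2 [ 589.831 -107.465  187.898] w55.7 F [ 0.675 -0.428 -1.719]
set 78.8 [483.966 257.297  47.41 ] w56.2 F [-0.387  0.817 -1.283]
touch 79.0 [483.599 257.334  45.73 ] w55.3 F [ 0.128 -0.184 -2.178]
out 80.4 [482.62  257.009 188.53 ] w72.3 F [-0.057 -0.111  0.153]
H0 81.9 [449.855 -49.365 428.74 ] w71.9 F [-0.134  0.022 -0.41 ]
[(array([484.78 , 257.386]), (43.8665657043457, 42.03857421875)), (array([561.355, 264.799]), (44.48400115966797, 42.57958221435547))] [(array([484.015, 256.389]), (43.746726989746094, 41.9237174987793)), (array([560.381, 263.782]), (44.36246871948242, 42.46323013305664))]
(array([ 614.6, -206.8]), (55.093666076660156, 53.60175323486328), -19.029502868652344)
(array([602.09 , 122.944]), (158.50613403320312, 48.13408660888672), 1.7560484409332275)
```

View pics/t8.png

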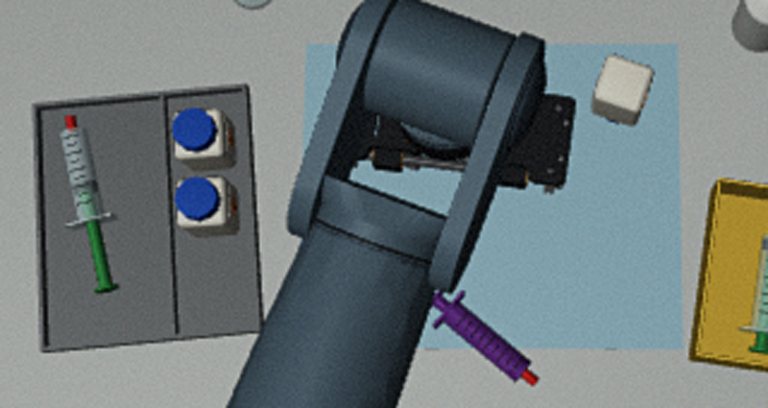

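Both bottles stand in the narrow bay. The sample syringe has been knocked aside but is still in the wide bay, and I'll check it at the end. Now the third flip.

```bash
python3 - <<'E'
from h import *
p,q=hor([620,-10,300],12,-12.8,0)
arm.movej(arm.inverse_kinematics(p,q));st("h1")
b=(614.6,-206.8);arm.reach(*hor([*b,260],12,-19,0))
flip(b,-19,place=(620,-60),pyaw=-14)
if arm.sense()["width"]>50: seat((620,-60),-14)
arm.reach(*hor([620,-10,300],12,-12.8,0))
arm.movej([0.362,-0.322,1.71,0,1.754,-1.0]);st("H0")
im=snap("top","t9.png",(100,140,420,310),2.4);print(caps(im))
E
```

```text
h1 84.7 [638.373 -14.179 296.638] w71.8 F [-0.11  -0.451 -0.165]
above 86.1 [ 631.895 -211.829  204.528] w69.7 F [ 0.368  0.354 -0.15 ]
120 87.1 [ 632.6   -213.083  117.122] w69.9 F [ 0.084  0.078 -0.012]
80 87.7 [ 632.438 -212.95    76.598] w70.0 F [ 0.023 -0.017 -0.68 ]
50 88.1 [ 632.432 -212.967   46.665] w70.2 F [0.214 0.578 0.831]
grip 88.5 [ 632.563 -213.287   47.249] w56.4 F [-0.884 -0.495  3.075]
lift 89.7 [ 631.555 -212.48   204.247] w55.3 F [-0.757  0.469 -2.382]
flipped 92.6 [638.149 -64.641 206.672] w55.9 F [ 0.278  1.412 -2.117]
near 94.0 [638.504 -64.622  62.326] w56.0 F [ 0.264  0.145 -1.923]
touch 94.3 [638.077 -64.496  53.318] w55.8 F [-0.005 -0.537 -2.385]
pressed 95.0 [639.395 -64.89   49.968] w56.0 F [-2.193 -0.127  4.638]
out 97.2 [637.818 -64.443 205.654] w69.7 F [-1.17  -0.177 -0.567]
H0 102.5 [370.076 260.494 429.596] w70.1 F [-0.26   0.491 -0.781]
[(array([485.384, 257.999]), (41.990047454833984, 42.15940856933594)), (array([561.994, 265.265]), (42.58942413330078, 42.82694625854492)), (array([600.662, -55.535]), (43.68502426147461, 39.6892204284668))]
```

View pics/t9.png

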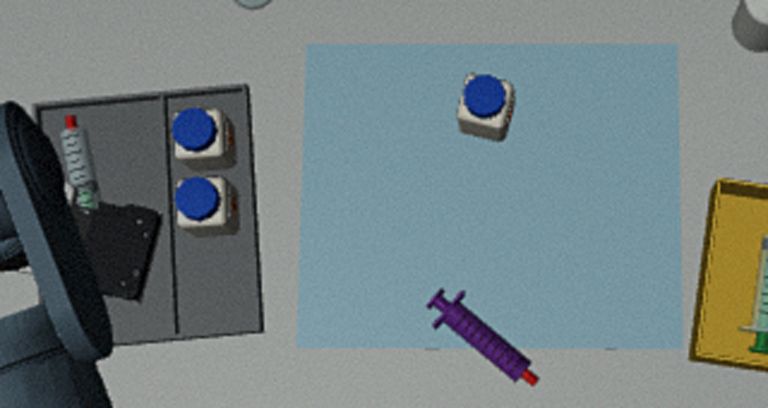

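```bash
python3 - <<'E'
from h import *
totray((600.7,-55.5),-13,-78)
up(350);arm.movej([-0.6,-0.322,1.71,0,1.754,-1.8]);st("H0")
im=snap("top","t10.png",(100,150,260,300),4);print([rot(c[0]-TRAY,-TYAW) for c in caps(im,104)])
snap("side","s10.png",(170,130,490,370),2.4)
E
```

```text
grip 106.0 [601.22  -55.617  41.803] w55.5 F [-0.663  0.943  4.097]
lift 106.7 [599.891 -55.289 187.705] w55.5 F [ 0.165  0.111 -3.198]
set 109.2 [406.301 250.536  47.369] w56.1 F [ 0.033 -0.936 -1.939]
touch 109.4 [405.933 250.559  45.751] w55.7 F [ 0.221 -0.45  -1.862]
out 110.8 [404.904 250.192 188.546] w72.2 F [ 0.094 -0.059 -1.476]
H0 113.1 [ 425.548 -153.891  429.522] w72.2 F [ 0.251 -0.261  0.633]
[array([-78.066, -74.847]), array([  1.14 , -74.381]), array([ 77.848, -73.785])]
```

View pics/t10.png

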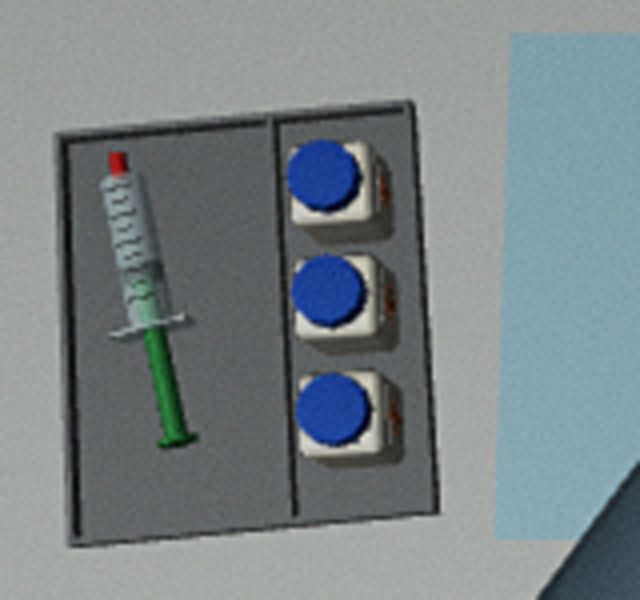

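View pics/s10.png

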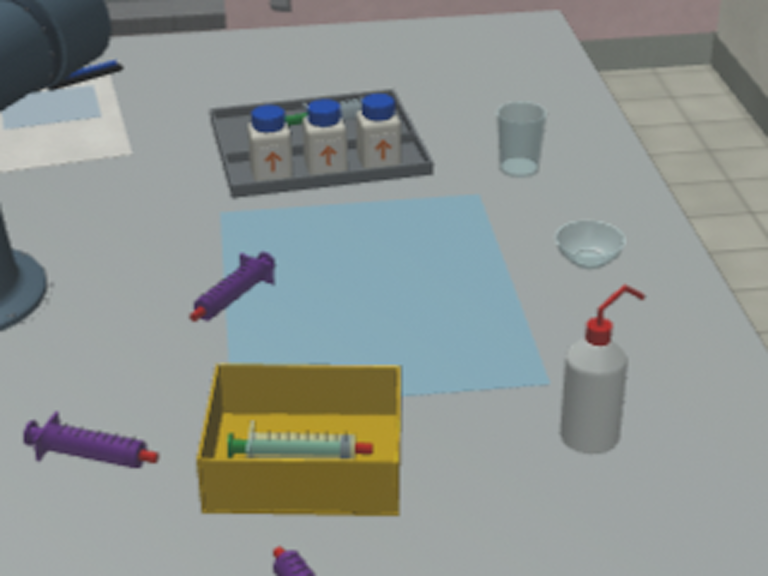

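```bash
python3 - <<'E'
from h import *
w=ray("top",[[129.4,188.2],[144.3,260.5]],19)[:,:2];d=w[0]-w[1];L=np.linalg.norm(d);o=rot(w[0]-73*d/L-TRAY,-TYAW)
print("len",L,"origin in tray",o,"travel",L-150)
if abs(o[0])<80 and -15<o[1]<110 and L-150>45: arm.sign_off();st("off")
E
```

```text
len 209.65062187825794 origin in tray [55.015 73.506] travel 59.65062187825794
the job is handed in; nothing more can be done
the job is handed in; nothing more can be done
```

The delivery is put away and I handed the job in at about 113 s of the 210 s allowed. No verdict comes back, so the checks below are from my own last camera pictures.

- **Bottles:** All three had arrived upside down. I turned each over in the gripper and stood it in the narrow bay, cap up. Their caps measured at tray x of about -78, 1 and 78 mm and y of about -74 mm, inside the limits.
- **Sample syringe:** It lies in the tray's wide bay with its centre at about (55, 74) mm in the tray frame and its plunger still out by about 60 mm. Something knocked it a few centimetres aside after I had placed it. It stayed inside the limits, so I left it. Its flatness was judged only by eye, from above and from a side view where the bottles partly hide it.
- **Spent syringe:** It lies on the floor of the yellow tub.
- **Bystanders:** The wash bottle, beaker and glass bowl look unmoved, and I left the purple look-alikes alone.

No check failed. Along the way I shifted the third bottle to get clear of the tub before turning it over.

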